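# Clip the spring hook of a bench test stand onto a heater block's terminal

## Robot

A 6-joint arm with a two-finger parallel gripper is mounted at the origin on a cart in front of the work surface, level with it; the furniture and walls round the work are solid. World frame = base frame: x ahead of the robot, y to its left, z up, the work surface at z = 0. Lengths are in m, angles in rad, forces in N, time in s.
With the tool pointing down it reaches from about 0.425 to 0.95 m from the base axis. Payload 3.5 kg.
Tool frame: the origin (TCP) lies on the front face of the gripper's body, between the roots of the fingers; the fingertips stand 73 mm ahead of it and the grasp point (between the pads) lies 54 mm ahead of it; z points along the fingers, x is the direction in which the jaws open and shut, and the axes are right-handed (so a half turn about z gives the same grasp; the last joint's range is limited). The gripper opens to 85 mm and grips with 20 to 120 N. Pads are 22 mm wide; open, the fingers measure 114 mm over their backs; the gripper's body (76 mm by 85 mm) begins 54 mm behind the grasp point. The pads swing forward as they close: fully open they stand 13 mm farther back than shut.
Start: joints at [1.142, 0.286, 1.577, -0, 1.279, -0.15], TCP at [0.186, 0.649, 0.304] pointing down, gripper open.
Joint ranges: [-2.77, 2.77], [-0.9, 2.22], [0.21, 2.48], [-1.53, 4.67], [0.24, 2.81], [-2.84, 2.84]. Speed limits (rad/s): [2.79, 2.79, 3.14, 3.14, 3.14, 3.14].

## Interface

Orientations are given as a rotation vector (axis times angle).
In Python, from rig import r gives the robot as it stands.
- The arm moves only by the tool move_arm, never from a script. Its argument "deltas" is a list of rows, each a list of 5 numbers: the opening, from 0 (shut) to 1 (fully open), then the shift along the tool's x, y, z in units of 60 mm (1.0 is 60 mm), then the turn about the tool's z in units of 6 degrees (1.0 is 6 degrees). A call has 1 to 20 rows; each row shifts and turns the commanded pose from where the row before left it, along the tool's axes as they then stand; what a row does not reach is not made up. A row lasts 1/8 s, in which the tool goes at most 62.5 mm and 10.7 degrees, less where a joint would pass 70% of its speed; a pose out of reach is approached as far as the arm can. A call is refused whole if a number of a shift passes 1 or a number of a turn 1, either way. A call with a gripper value outside its range is refused whole. The fingers move at their own pace and stop on an object; "grip_force" is the grip in N (left out, the last holds). Time passes only in rows, so rows that do not move let the fingers close. It gives the time, the measured TCP pose, the force and the opening at its end, in the units of the state.
- r.observe(): the state, without advancing time (a new reading comes with each control period).
- r.read_camera(name): name is "scene" or "top" or "wrist"; returns (picture, depth): 420x560x3 uint8, blue, green, red; 420x560 float32, m along the optical axis (not along the pixel's ray), 0 where there is no reading.
- r.camera_model(name): a dict with "fx", "fy", "cx", "cy" (pixels), "view" (4x4, takes a point from world to camera coordinates). Camera axes: x right, y up, looking along -z (the intrinsics and any distortion apply to the point x, -y, -z); pixel columns grow to the right and rows downward; lengths in m; the calibration is good to about 2 mm. A picture is of the moment at which its call begins: read the wrist's pose just before it. camera_model takes no time and is no camera call; for the wrist camera it gives the pose at the moment of the call.
- r.close_job(): hands the job in, once; it reports no verdict.
The state is a dict: "time": time; "q": joint angles; "qd": joint speeds; "joint_efforts": joint torques, N m; "tcp_pos": TCP position; "ee_rot": TCP orientation; "contact_force": force on the tool from outside, world axes, zero at the start; "torque": the same for the moment, N m; "grip_width": opening from 0.0 (shut) to 1.0 (fully open).
Only numpy, scipy, OpenCV 4.12 (cv2) and the standard library are available. Lean on these libraries where they do the work, as an engineer would, in place of code of your own. Each camera call takes 0.05 s, during which the arm holds its last target. There are 200 camera calls.

## Task

Push the heater block along its guide in the test stand until it is fully home against the end stop. Then press the sprung plunger of the hook probe right down, slide the probe along its rail with the plunger still held down until the hook is under the block's brass terminal stud, and let the plunger come up so that the hook catches the stud from below and stays clipped on it. Leave the things standing round the stand where they are.

Things in the scene. Friction and masses are not known exactly. Their poses are not given: they have to be found in the camera images.
- test_stand: Fixed test stand: grey L-shaped foot, top 14 mm above the bench; white housing at its back (front at x +42 mm, top 154 mm up). Origin on the bench under the hook; x from the guide's open front to the housing, y left, z up. Foot x -110 to +90 mm, y +-105 mm. Guide on it along x at y -35 mm: side rails with lips 66 mm apart inside, tops 28 mm above the bench, x -102 to +38 mm; they hold the block down.
- heater_block: Loose block, about 0.5 kg, in the guide: black base plate 100 x 70 x 8 mm; on it an aluminium block with nine wells (x -48 to +24, y +-30, up to z 44 mm) and behind that an upright white insulator (x 26 to 46, y +-13, up to z 86 mm) with the stud. Origin: centre of the plate's underside; axes as the stand's. Starts 30 to 60 mm short of home, towards the front; slides against 2 to 7 N of friction.
- block_home (a point): Point on the stand where the heater block's origin lies when the block is fully home against the end stop (axes as the stand's).
- push_face (a point): On the front face of the aluminium block (60 mm wide, 22 to 58 mm above the bench), at mid width, 40 mm above the bench; pushing here along the stand's +x drives the block home. Moves with the block.
- stud (a point): Middle of the free length of the brass stud, on its axis, 88 mm above the bench: a level pin of 10 mm diameter along the block's x, pointing forward from the insulator; 16 mm are free between insulator and an 18 mm head disc. The aluminium block's top is 30 mm below the axis.
- carriage (a joint): Position (m) of the probe on its rail: 0 at the left end, grows to the right (stand's -y), up to 0.095; starts at 0 to 0.035; about 1 N of friction. With the plunger down, the stud lies in the hook's mouth from about 0.077 to 0.083, where the stem meets the stud's left side.
- plunger (a joint): How far the plunger is pressed down (m): 0 released, 0.024 at its stop. Spring: about 2.5 N at the top, 7 N at the bottom. Saddle, stem and hook are one piece with it. Above 0.018 the hook's lip passes under the stud; with the stud caught it rests at about 0.010; with less it cannot get past the stud.
- saddle (a point): Middle of the floor of the grey thumb saddle on top of the plunger, 202 mm above the bench when released; press it downwards. 32 mm (stand's x) by 50 mm (stand's y), a 4 mm ridge at its left and right ends (39 mm apart inside), open to front and back. Nothing else of the stand is above 170 mm. Moves with carriage and plunger.
- hook (a point): Middle of the mouth of the steel J hook, on its floor, 93 mm above the bench when released. The hook lies in the stand's y-z plane at x 0, 8 mm thick; mouth 14 mm wide, open upwards, from the stem (left, 6 mm diameter, in line with the saddle's middle) to an upturned lip (right, 4 mm thick, 6 mm high). Floor 5 mm thick. Moves with carriage and plunger.
- reagent_bottle: Bystander: brown bottle with blue cap, 45 mm wide, 80 mm high; origin at the centre of its underside.
- petri_dish: Bystander: closed clear petri dish, 60 mm diameter, 15 mm high; origin at the centre of its underside.
- tweezers: Bystander: steel forceps lying flat, 134 mm long; origin at the centre of the underside.

How it is judged:
By the outcome, as a careful person would: the job done as asked, in the order asked, and still so for the second after the job is handed in, with the robot touching nothing.
It also fails if it takes over 48 s, if anything falls off the work surface, if the arm or the gripper's body presses on something with over 40 N, if the wrist force passes 120 N, or if a joint passes its speed limit or range.

## Working session

There is one attempt and no reset: what is moved stays moved. The work goes in short steps, Python scripts to look and compute and a tool call to move; the robot and the scene stay as the last step left them, time stands still between calls to the robot, and variables do not carry over. Pictures are saved under pics/ and viewed, about 8 in all and at most 12, crops included, and the job is handed in when it is done.

Besides the shell and the picture viewer there is one more tool, called as name([rows], argument=value, ...), one row to a line, values as JSON. move_arm: Moves the arm, as the interface text tells. Its arguments: {"type":"object","properties":{"deltas":{"type":"array","items":{"type":"array","items":{"type":"number"}}},"grip_force":{"type":"number"}},"required":["deltas"]}

```bash
ls; mkdir -p pics
python3 - <<'E'
from rig import r
import cv2,numpy as np
print(r.observe())
for n in("scene","top"):
    p,d=r.read_camera(n); m=r.camera_model(n); cv2.imwrite(f"pics/{n}0.png",p); np.savez(f"{n}0.npz",p=p,d=d,**m); print(n,m)
E
```

```text
pics
{'time': 0.0, 'q': array([ 1.14198046e+00,  2.87191003e-01,  1.57819783e+00,  6.51912735e-07,
        1.27862141e+00, -1.50008674e-01]), 'qd': array([-0.00013186,  0.00023654, -0.0009637 , -0.00131554,  0.00160588,
        0.00128495]), 'joint_efforts': array([-3.92250231e-04, -4.05971575e+01, -2.92630577e+01, -1.88500585e-04,
        5.69128519e-03,  9.01352678e-06]), 'tcp_pos': array([0.18553386, 0.64848311, 0.30251881]), 'ee_rot': array([ 2.50764676,  1.89052288, -0.00333917]), 'contact_force': array([ 0.16207174,  0.32272866, -0.81932547]), 'torque': array([-0.00876077,  0.02812914, -0.00767742]), 'grip_width': 0.9997226919301568}
scene {'fx': 411.39314136892426, 'fy': 411.39314136892426, 'cx': 274.92755484410316, 'cy': 211.36710304447396, 'view': array([[-0.73313754, -0.68007406,  0.00293557,  0.27325531],
       [ 0.50415438, -0.54058436,  0.67349604, -0.49719314],
       [-0.45644026,  0.49524521,  0.739185  , -0.71914548],
       [ 0.        ,  0.        ,  0.        ,  1.        ]])}
top {'fx': 498.2567465144628, 'fy': 498.2567465144628, 'cx': 279.9147155801408, 'cy': 206.05442375557433, 'view': array([[ 0.0425763 , -0.99907856,  0.00541217, -0.25270105],
       [ 0.97617369,  0.04275263,  0.21273724, -0.55651465],
       [-0.2127726 , -0.00377435,  0.97709445, -1.08016565],
       [ 0.        ,  0.        ,  0.        ,  1.        ]])}
```

View pics/scene0.png

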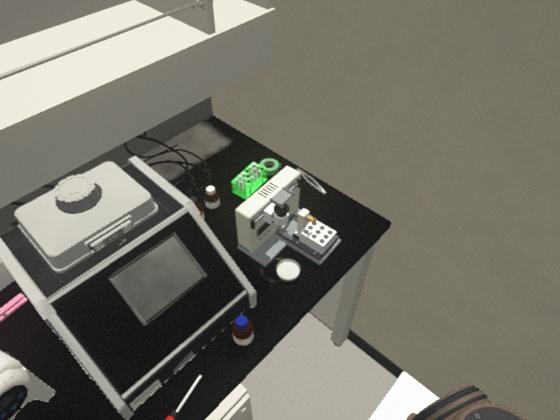

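View pics/top0.png

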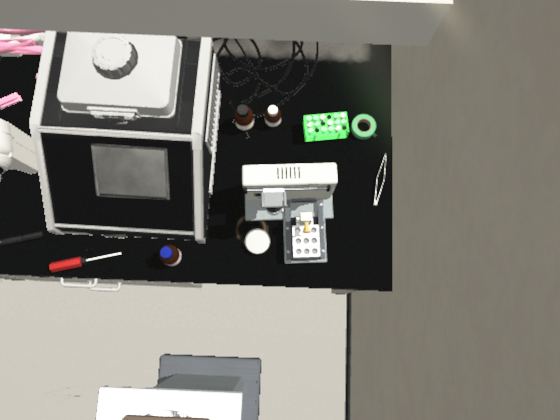

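The scene view shows the stand near (285,215), and the top view has it at (290,210). In the top view the saddle is near (273,197), the stud near (306,225), the wells near (306,240), the petri dish at (257,241) and the bottle at (171,256). Next I'll back-project the depth.

```bash
cat > h.py <<'E'
import numpy as np,cv2
def cloud(f):
    z=np.load(f); d=z['d'].astype(float); v,u=np.mgrid[:d.shape[0],:d.shape[1]]
    P=np.stack([(u-z['cx'])/z['fx']*d,-(v-z['cy'])/z['fy']*d,-d],-1)
    T=np.linalg.inv(z['view']); W=P@T[:3,:3].T+T[:3,3]; W[d==0]=np.nan
    return z['p'],W
E
python3 - <<'E'
from h import *
p,W=cloud('top0.npz')
np.set_printoptions(precision=3,suppress=True,linewidth=200)
for n,(u,v) in dict(house=(290,172),saddle=(273,197),stud=(306,226),alu=(306,240),dish=(257,241),cap=(167,253),foot=(262,213),bench=(225,180),tweez=(380,180),shelf=(250,15),inst=(200,200),instfront=(190,235),tube=(325,118)).items(): print(n,W[v,u])
roi=(slice(150,275),slice(235,345))
w=W[roi]
import itertools
def rect(m,name):
    pts=w[m][:,:2].astype(np.float32); k=cv2.minAreaRect(pts*1000); print(name,len(pts),np.nanmedian(w[m][:,2]),np.round(k[0],1),np.round(k[1],1),round(k[2],2))
def comp(lo,hi,seed):
    m=((w[...,2]>lo)&(w[...,2]<hi)).astype(np.uint8); n,l=cv2.connectedComponents(m,connectivity=4); return l==l[seed[1]-150,seed[0]-235]
rect(comp(.145,.163,(290,172)),'housetop')
rect(comp(.19,.21,(273,197)),'saddle')
rect(comp(.05,.066,(306,235)),'alu')
rect(comp(.008,.021,(262,213)),'foot')
for N in('top','scene'):
    q,_=cloud(N+'0.npz')
    c=q[150:275,230:350] if N=='top' else q[150:280,220:350]
    cv2.imwrite(f'pics/{N}c.png',cv2.resize(c,None,fx=4.5,fy=4.5,interpolation=cv2.INTER_CUBIC))
E
```

```text
house [ 0.621 -0.247  0.155]
saddle [ 0.554 -0.214  0.202]
stud [ 0.517 -0.288  0.094]
alu [ 0.495 -0.292  0.033]
dish [ 0.49  -0.178  0.018]
cap [0.447 0.016 0.076]
foot [ 0.558 -0.187  0.016]
bench [ 0.64  -0.091 -0.002]
tweez [ 0.656 -0.47   0.   ]
shelf [ 0.839 -0.162  0.387]
inst [ 0.559 -0.055  0.123]
instfront [ 0.49  -0.03   0.071]
tube [ 0.793 -0.328  0.045]
housetop 2078 0.15375227160307825 [ 616.9 -244.8] [ 50.4 203.7] 4.54
saddle 399 0.2025204554555151 [ 549.2 -213.5] [32.  50.1] 2.28
alu 614 0.05794153884833664 [ 490.5 -289. ] [74.6 60. ] 3.98
foot 847 0.013925591996967635 [ 511.7 -233.2] [245.9 114. ] 62.57
```

View pics/topc.png

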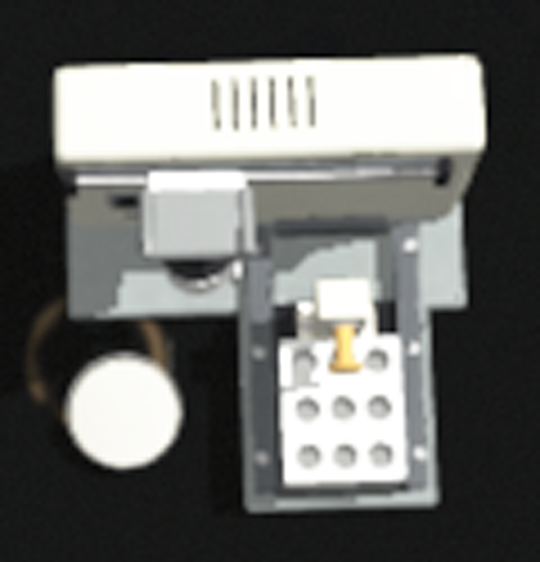

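The stand's yaw is roughly 4°, with its origin near (0.551, -0.249). The alu rectangle then puts the block about 33 mm short of home, and the saddle puts the carriage at about 0.02. I'll refine the yaw and check the obstacle heights along the path.

Run:
```python
from h import *
from scipy.spatial.transform import Rotation as R
np.set_printoptions(precision=4,suppress=True,linewidth=200)
for N in('top','scene'):
    p,W=cloud(N+'0.npz')
    sel=(W[...,0]>.38)&(W[...,0]<.68)&(W[...,1]<-.13)&(W[...,1]>-.38)
    def edge(zlo,zhi,name,extra=True):
        m=sel&(W[...,2]>zlo)&(W[...,2]<zhi)&extra; q=W[m]
        # min x per y-bin -> front edge
        b=np.round(q[:,1]/.004).astype(int); E=np.array([q[b==k][np.argmin(q[b==k][:,0])] for k in np.unique(b)])
        E=E[2:-2]; vx,vy,x0,y0=cv2.fitLine(E[:,:2].astype(np.float32),cv2.DIST_HUBER,0,.001,.001).ravel()
        k=cv2.minAreaRect(q[:,:2].astype(np.float32)*1000)
        print(N,name,len(q),'edge yaw',np.degrees(np.arctan(-vx/vy)),'x@y0',x0,y0,'rect',np.round(k[0],1),np.round(k[1],1),k[2],'y',q[:,1].min(),q[:,1].max(),'z',np.median(q[:,2]))
    edge(.149,.160,'house',W[...,0]>.58)
    edge(.053,.063,'alu',(W[...,0]<.54)&(W[...,1]<-.25))
    edge(.197,.209,'saddle')
p,W=cloud('top0.npz'); s,WS=cloud('scene0.npz')
a=np.concatenate([W.reshape(-1,3),WS.reshape(-1,3)]); a=a[~np.isnan(a[:,0])]
for x0 in np.arange(.1,.75,.1):
  print(round(x0,2),[ round(float(np.percentile(q[:,2],99.5)),2) if len(q:=a[(a[:,0]>x0)&(a[:,0]<x0+.1)&(a[:,1]>y0)&(a[:,1]<y0+.1)]) else None for y0 in np.arange(-.5,.75,.1)])
print(R.from_rotvec([2.5076,1.8905,-.0033]).as_matrix())
```

```text
top house 2017 edge yaw 4.3368397 x@y0 0.59213316 -0.2248009 rect [ 611.2 -245.3] [ 59.8 203.6] 4.337640762329102 y -0.3459822184016165 -0.141959113090582 z 0.1538222294163536
top alu 588 edge yaw 5.7153287 x@y0 0.45368147 -0.286948 rect [ 491.8 -289. ] [77.1 60. ] 3.975552797317505 y -0.32099755364792343 -0.25790001075174973 z 0.058088962342182415
top saddle 395 edge yaw 2.4770203 x@y0 0.53369516 -0.21486223 rect [ 549.2 -213.5] [32.  50.1] 2.279315710067749 y -0.23912618629564195 -0.18816526593894148 z 0.2025204554555151
scene house 1183 edge yaw 4.8879538 x@y0 0.59809595 -0.24966203 rect [ 614.  -243.1] [ 61.6 203.3] 3.758715867996216 y -0.34486805254470565 -0.14056612000093793 z 0.15593773710261716
scene alu 491 edge yaw 4.024597 x@y0 0.45769525 -0.28994223 rect [ 498.  -287.7] [81.4 63. ] 3.672603130340576 y -0.3205053776491531 -0.25507450281414856 z 0.05947791008002523
scene saddle 254 edge yaw 3.6577957 x@y0 0.53715575 -0.21423624 rect [ 552.5 -212.9] [52.4 33.5] 89.92593383789062 y -0.2390909214283402 -0.18668582854883925 z 0.2043994465053094
0.1 [0.49, -0.75, -0.75, 0.0, 0.01, 0.0, 0.0, -0.75, -0.75, -0.75, -0.75, -0.75, -0.75]
0.2 [0.68, -0.75, -0.75, -0.75, -0.75, -0.75, -0.75, -0.75, -0.75, -0.75, -0.75, -0.75, -0.75]
0.3 [0.7, 0.0, 0.0, 0.0, 0.0, 0.0, 0.0, 0.0, 0.0, 0.0, -0.75, -0.75, -0.75]
0.4 [0.71, 0.06, 0.06, 0.02, 0.08, 0.08, 0.08, 0.08, 0.02, 0.02, -0.39, -0.39, -0.56]
0.5 [0.72, 0.15, 0.21, 0.21, 0.15, 0.15, 0.15, 0.15, 0.0, 0.16, None, None, None]
0.6 [0.73, 0.16, 0.16, 0.16, 0.22, 0.24, 0.24, 0.22, 0.18, 0.18, None, None, None]
0.7 [0.63, 0.06, 0.07, 0.09, 0.22, 0.29, 0.29, 0.26, 0.15, 0.0, None, None, None]
[[ 0.2752  0.9614 -0.001 ]
 [ 0.9614 -0.2752 -0.0022]
 [-0.0024 -0.0003 -1.    ]]
```

View pics/scenec.png

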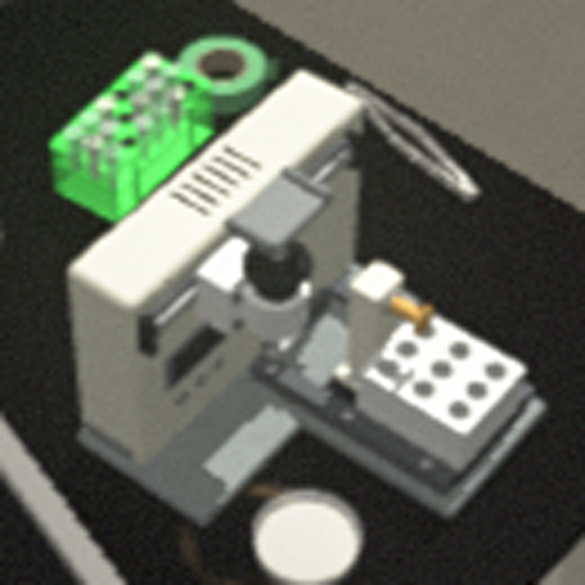

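The crop confirms the geometry: the saddle is at the left, the stud points forward from the insulator, and the petri dish is at the front left. I get yaw ≈ 4.2° and O ≈ (0.5525, -0.248). I'll turn the tool to put its x along the stand's x, which makes tool y the stand's -y, then shut the fingers and travel round in front at height.

move_arm([
  [0, 0, 0, 0, 1],
  [0, 0, 0, 0, 1],
  [0, 0, 0, 0, 1],
  [0, 0, 0, 0, 1],
  [0, 0, 0, 0, 1],
  [0, 0, 0, 0, 1],
  [0, 0, 0, 0, 1],
  [0, 0, 0, 0, 1],
  [0, 0, 0, 0, 1],
  [0, 0, 0, 0, 1],
  [0, 0, 0, 0, 1],
  [0, 0, 0, 0, 0.6],
  [0, 0.55, 0.75, 0, 0],
  [0, 0.55, 0.75, 0, 0],
  [0, 0.55, 0.75, 0, 0],
  [0, 0.55, 0.75, 0, 0],
  [0, 0.55, 0.75, 0, 0],
  [0, 0.55, 0.75, 0, 0],
  [0, 0.55, 0.75, 0, 0],
  [0, 0.55, 0.75, 0, 0],
])

```text
time: 2.6
tcp_pos: [0.4774, 0.3088, 0.3035]
ee_rot: [3.139, 0.121, -0.001]
contact_force: [-0.1, -0.2, 0.2]
grip_width: -0.003
```

move_arm([
  [0, 0, 0.7, 0, 0],
  [0, 0, 0.7, 0, 0],
  [0, 0, 0.7, 0, 0],
  [0, 0, 0.7, 0, 0],
  [0, 0, 0.7, 0, 0],
  [0, 0, 0.7, 0, 0],
  [0, 0, 0.7, 0, 0],
  [0, -0.2, 0.7, 0, 0],
  [0, -0.2, 0.7, 0, 0],
  [0, -0.2, 0.7, 0, 0],
  [0, -0.25, 0.7, 0, 0],
  [0, -0.25, 0.7, 0, 0],
  [0, -0.25, 0.7, 0, 0],
  [0, -0.3, 0.84, 0, 0],
  [0, 0, 0, 0, 0],
  [0, 0, 0, 0, 0],
])

```text
time: 4.6
tcp_pos: [0.4238, -0.2915, 0.3033]
ee_rot: [-3.138, -0.12, 0.001]
contact_force: [1.0, -0.6, 1.6]
grip_width: -0.002
```

Run:
```python
from h import *
from rig import r
s=r.observe(); print(s['tcp_pos'],s['ee_rot'],s['q'],s['contact_force'])
m=r.camera_model('wrist'); p,d=r.read_camera('wrist'); np.savez('w1.npz',p=p,d=d,**m)
print(np.linalg.inv(m['view'])[:3]); cv2.imwrite('pics/w1.png',p)
_,W=cloud('w1.npz')
sel=(W[...,2]>.053)&(W[...,2]<.063)&(W[...,0]<.6)&(W[...,0]>.4)
k=cv2.minAreaRect(W[sel][:,:2].astype(np.float32)*1000); print(k,np.median(W[sel],0))
```

```text
[ 0.42383922 -0.29146986  0.30333272] [-3.13789142e+00 -1.20288875e-01  9.86902906e-04] [-8.00015393e-01 -7.08978506e-02  1.96637457e+00  4.91846485e-04
  1.24757450e+00 -8.76803035e-01] [ 1.00373728 -0.55669404  1.55779768]
[[ 9.97048804e-01 -7.33108964e-02 -2.27858301e-02  4.18318612e-01]
 [ 7.67666141e-02  9.49158798e-01  3.05294059e-01 -2.11907588e-01]
 [-7.54009965e-04 -3.06142267e-01  9.51985474e-01  3.72381793e-01]]
((524.06787109375, -322.8546142578125), (367.6285705566406, 149.9065399169922), 85.32324981689453) [ 0.50007039 -0.28146009  0.05686982]
```

View pics/w1.png

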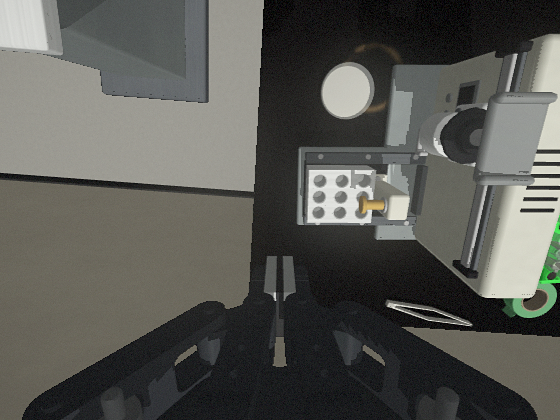

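In the wrist view the alu top is at about (306..375, 168..222), the stud at (372,205) and the saddle at (525,138). The shut fingers are at (280,270), behind the block's front edge in depth. I'll measure from here.

Run:
```python
from h import *
_,W=cloud('w1.npz')
def rect(n,lo,hi,u0,u1,v0,v1):
    w=W[v0:v1,u0:u1]; q=w[(w[...,2]>lo)&(w[...,2]<hi)]
    k=cv2.minAreaRect(q[:,:2].astype(np.float32)*1000); print(n,len(q),np.round(k[0],1),np.round(k[1],1),round(k[2],2),np.median(q[:,2]))
rect('alu',.054,.062,295,380,160,230)
rect('saddle',.197,.209,470,560,85,190)
rect('house',.150,.158,500,560,30,300)
rect('foot+guide',.010,.032,290,420,140,240)
w=W[255:300,262:300].reshape(-1,3); w=w[w[:,2]<.27]; print('fingers',w.min(0),w.max(0))
v=W[255:275,262:300]; t=v.reshape(-1,3); t=t[(t[:,2]>.2)]; print(t.min(0),t.max(0))
```

```text
alu 2467 [ 494.4 -288.2] [77.6 60.3] 4.23 0.05685530109657699
saddle 5479 [ 550.5 -213.6] [32.9 51.1] 4.2 0.20105517849461557
house 8392 [ 618.2 -243.9] [ 46.3 201.2] 5.78 0.1528343273777233
foot+guide 5747 [ 524.9 -292.7] [156.2 128.3] 5.3 0.019851238486174927
fingers [ 0.40788094 -0.40888587 -0.00378573] [ 0.46063114 -0.27761114  0.26998458]
[ 0.41483451 -0.28487637  0.23269968] [ 0.43382018 -0.27811236  0.25361769]
```

move_arm([
  [0, 0, 0, 0.5, 0],
  [0, 0, 0, 0.5, 0],
  [0, 0, 0, 0.5, 0],
  [0, 0, 0, 0.5, 0],
  [0, 0, 0, 0.5, 0],
  [0, 0, 0, 0.45, 0],
  [0, 0, 0, 0.2, 0],
  [0, 0, 0.02, 0, 0],
  [0, 0, 0, 0, 0],
])

```text
time: 5.78
tcp_pos: [0.425, -0.2935, 0.1162]
ee_rot: [3.137, 0.122, 0.003]
contact_force: [0.6, -0.7, 0.3]
grip_width: -0.001
```

move_arm([
  [0, 0.1, 0, 0, 0],
  [0, 0.1, 0, 0, 0],
  [0, 0.06, 0, 0, 0],
  [0, 0.06, 0, 0, 0],
  [0, 0.06, 0, 0, 0],
  [0, 0.06, 0, 0, 0],
  [0, 0.06, 0, 0, 0],
  [0, 0.06, 0, 0, 0],
  [0, 0.06, 0, 0, 0],
  [0, 0.06, 0, 0, 0],
  [0, 0.06, 0, 0, 0],
  [0, 0.05, 0, 0, 0],
  [0, 0, 0, 0, 0],
])

```text
time: 7.4
tcp_pos: [0.4719, -0.2894, 0.1149]
ee_rot: [3.139, 0.121, 0.002]
contact_force: [-2.0, 0.5, 1.3]
grip_width: -0.002
```

move_arm([
  [0, 0.04, 0, 0, 0],
  [0, 0.04, 0, 0, 0],
  [0, 0.03, 0, 0, 0],
  [0, 0.03, 0, 0, 0],
  [0, 0, 0, 0, 0],
])

```text
time: 8.02
tcp_pos: [0.4787, -0.2888, 0.1149]
ee_rot: [-3.138, -0.123, 0.007]
contact_force: [-8.6, -0.4, 4.8]
grip_width: -0.0
```

move_arm([
  [0, 0.03, 0, 0, 0],
  [0, 0.03, 0, 0, 0],
  [0, 0, 0, 0, 0],
])

```text
time: 8.4
tcp_pos: [0.4795, -0.2889, 0.1148]
ee_rot: [-3.136, -0.126, 0.021]
contact_force: [-20.4, -2.3, 12.2]
grip_width: -0.0
```

move_arm([
  [0, -0.1, 0, 0, 0],
  [0, -0.3, 0, 0, 0],
  [0, -0.4, 0, 0, 0],
  [0, 0, 0, -0.5, 0],
  [0, 0, 0, -0.5, 0],
  [0, 0, 0, -0.5, 0],
  [0, 0, 0, -0.5, 0],
  [0, 0, 0, -0.5, 0],
  [0, 0, 0, -0.5, 0],
  [0, 0, 0, -0.15, 0],
  [0, 0, 0, 0, 0],
  [0, 0, 0, 0, 0],
])

```text
time: 9.9
tcp_pos: [0.435, -0.2917, 0.3021]
ee_rot: [-3.137, -0.121, 0.003]
contact_force: [0.2, 0.9, -0.2]
grip_width: 0.0
```

```bash
cat >> h.py <<'E'
def look(tag):
    from rig import r
    s=r.observe(); m=r.camera_model('wrist'); p,d=r.read_camera('wrist'); np.savez(tag+'.npz',p=p,d=d,**m); cv2.imwrite(f'pics/{tag}.png',p)
    print(s['time'],s['tcp_pos'],s['ee_rot'],s['contact_force']); return cloud(tag+'.npz')[1]
O=np.array([.5525,-.2482]); c,sn=np.cos(np.radians(4.2)),np.sin(np.radians(4.2)); A=np.array([[c,-sn],[sn,c]])
def stand(W): S=W.copy(); S[...,:2]=(W[...,:2]-O)@A; return S
E
python3 - <<'E'
from h import *
S=stand(look('w2'))
def st(n,m):
    q=S[m]; print(n,len(q),np.round(np.percentile(q,[2,50,98],axis=0)*1000,1).tolist())
x,y,z=S[...,0],S[...,1],S[...,2]
st('alutop',(z>.053)&(z<.061)&(abs(y+.035)<.026)&(x<.0)&(x>-.15))
st('alutop front half',(z>.053)&(z<.061)&(abs(y+.035)<.026)&(x<-.05)&(x>-.15))
st('saddle',(z>.195)&(z<.21)&(x>-.03)&(x<.03)&(y>-.05)&(y<.08))
st('studhead',(z>.075)&(z<.097)&(x<.005)&(x>-.04)&(y>-.06)&(y<-.02))
st('insulator',(z>.096)&(z<.105)&(x<.05)&(x>-.04)&(y>-.06)&(y<-.01))
E
```

```text
9.9 [ 0.43500792 -0.29170484  0.30206521] [-3.13710512e+00 -1.21213477e-01  2.75309877e-03] [ 0.16919746  0.92639691 -0.22060942]
alutop 1766 [[-62.6, -60.5, 53.9], [-35.0, -34.1, 56.8], [-4.2, -9.9, 58.3]]
alutop front half 363 [[-62.9, -59.9, 53.4], [-59.3, -34.5, 56.8], [-50.9, -10.0, 58.3]]
saddle 5607 [[-14.8, 11.1, 197.5], [-1.1, 36.6, 201.1], [15.3, 59.2, 205.3]]
studhead 277 [[-13.1, -42.4, 80.7], [-9.9, -34.3, 91.3], [4.3, -27.3, 95.9]]
insulator 809 [[11.2, -56.8, 96.3], [25.1, -34.6, 98.8], [43.8, -13.4, 104.5]]
```

View pics/w2.png

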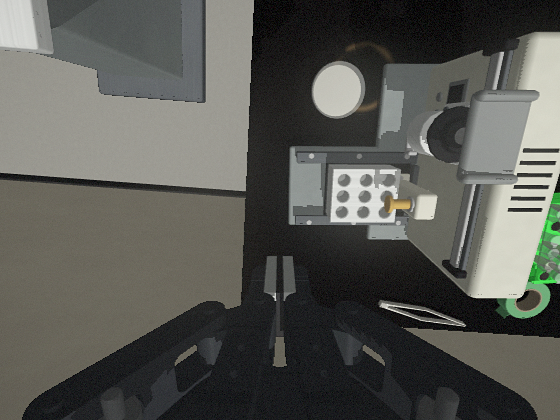

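The alu front now lies at about x -64 in stand axes, against -66 nominal, and it stopped hard at 20 N, so the block is home. The saddle is at (0, +35), which puts the carriage at about 0.02. I'll go above the saddle.

move_arm([
  [0, 0.33, -0.2, 0, 0],
  [0, 0.34, -0.2, 0, 0],
  [0, 0.34, -0.2, 0, 0],
  [0, 0.34, -0.2, 0, 0],
  [0, 0.34, -0.2, 0, 0],
  [0, 0.32, -0.17, 0, 0],
  [0, 0, 0, 0.2, 0],
  [0, 0, 0, 0.1, 0],
  [0, 0, 0, 0, 0],
  [0, 0, 0, 0, 0],
])

```text
time: 11.2
tcp_pos: [0.55, -0.2134, 0.286]
ee_rot: [3.139, 0.12, 0.0]
contact_force: [-0.0, -0.3, -0.0]
grip_width: -0.002
```

move_arm([
  [0, 0, 0, 0.1, 0],
  [0, 0, 0, 0.08, 0],
  [0, 0, 0, 0.08, 0],
  [0, 0, 0, 0.08, 0],
  [0, 0, 0, 0.08, 0],
  [0, 0, 0, 0.08, 0],
  [0, 0, 0, 0, 0],
  [0, 0, 0, 0, 0],
])

```text
time: 12.2
tcp_pos: [0.5503, -0.213, 0.2564]
ee_rot: [3.139, 0.121, -0.0]
contact_force: [-2.5, 0.1, 5.6]
grip_width: 0.004
```

move_arm([
  [0, 0, 0, 0.05, 0],
  [0, 0, 0, 0.05, 0],
  [0, 0, 0, 0.03, 0],
  [0, 0, 0, 0, 0],
  [0, 0, 0, 0, 0],
])

```text
time: 12.82
tcp_pos: [0.5505, -0.2136, 0.2505]
ee_rot: [3.137, 0.122, 0.0]
contact_force: [-5.3, -0.4, 11.5]
grip_width: -0.005
```

move_arm([
  [0, 0, 0.03, 0, 0],
  [0, 0, 0.08, 0, 0],
  [0, 0, 0.12, 0, 0],
  [0, 0, 0.12, 0, 0],
  [0, 0, 0.12, 0, 0],
  [0, 0, 0.12, 0, 0],
  [0, 0, 0.12, 0, 0],
  [0, 0, 0.1, 0, 0],
  [0, 0, 0.06, 0, 0],
  [0, 0, 0.03, 0, 0],
  [0, 0, 0, 0, 0],
  [0, 0, 0, 0, 0],
])

```text
time: 14.32
tcp_pos: [0.5544, -0.2678, 0.2506]
ee_rot: [3.136, 0.122, -0.0]
contact_force: [-5.0, -0.3, 11.0]
grip_width: -0.002
```

Run:
```python
from h import *
S=stand(look('w3'))
print('tcp', stand(np.array([0.5505,-.2136,.25])))
q=S; x,y,z=S[...,0],S[...,1],S[...,2]
m=(z>.174)&(z<.187)&(abs(x)<.025)&(y>-.08)&(y<.06); print(m.sum(),np.round(np.percentile(S[m],[1,50,99],axis=0)*1000,1).tolist())
from rig import r
for n in('top','scene'):
    p,d=r.read_camera(n); np.savez(n+'3.npz',p=p,d=d,**r.camera_model(n))
    S=stand(cloud(n+'3.npz')[1]); x,y,z=S[...,0],S[...,1],S[...,2]
    m=(z>.174)&(z<.19)&(abs(x)<.025)&(y>-.08)&(y<.06); print(n,m.sum(),np.round(np.percentile(S[m],[1,50,99],axis=0)*1000,1).tolist())
a=cv2.imread('pics/w3.png'); b=cv2.resize(np.load('scene3.npz')['p'][150:280,220:350],(420,420),interpolation=cv2.INTER_CUBIC)
cv2.imwrite('pics/c3.png',cv2.resize(np.hstack([a,b]),(798,342)))
```

```text
14.325 [ 0.55440459 -0.26783571  0.25056443] [ 3.13628603e+00  1.21593680e-01 -4.45071027e-04] [-4.99673217 -0.29057599 10.9903829 ]
tcp [0.00053941 0.03465356 0.25      ]
2176 [[-14.4, -17.4, 174.5], [1.2, -4.6, 177.4], [16.6, 5.3, 186.5]]Traceback (most recent call last):
  File "<stdin>", line 10, in <module>
    return _quantile_unchecked(
        a, q, axis, out, overwrite_input, method, keepdims, weights)
    return _ureduce(a,
                    func=_quantile_ureduce_func,
    ...<5 lines>...
                    overwrite_input=overwrite_input,
                    method=method)
    r = func(a, **kwargs)
    result = _quantile(arr,
                       quantiles=q,
    ...<2 lines>...
                       out=out,
                       weights=wgt)
    slices_having_nans = np.isnan(arr[-1, ...])
                                  ~~~^^^^^^^^^
IndexError: index -1 is out of bounds for axis 0 with size 0
```

The wrist cloud puts the saddle centre at y ≈ -19.5, a carriage of about 0.0745, with its floor at 177 mm. So the plunger is fully down and the carriage followed without slipping. I'll creep on until the stem meets the stud.

move_arm([
  [0, 0, 0.03, 0, 0],
  [0, 0, 0.03, 0, 0],
  [0, 0, 0.03, 0, 0],
  [0, 0, 0.02, 0, 0],
  [0, 0, 0, 0, 0],
])

```text
time: 15.05
tcp_pos: [0.5549, -0.2743, 0.2506]
ee_rot: [3.137, 0.122, -0.001]
contact_force: [-6.2, 0.2, 11.2]
grip_width: 0.002
```

move_arm([
  [0, 0, 0.015, 0, 0],
  [0, 0, 0.015, 0, 0],
  [0, 0, 0, 0, 0],
])

```text
time: 15.42
tcp_pos: [0.555, -0.2757, 0.2506]
ee_rot: [3.138, 0.122, -0.001]
contact_force: [-6.4, 1.4, 10.8]
grip_width: 0.0
```

Run:
```python
from h import *
S=stand(look('w4'))
x,y,z=S[...,0],S[...,1],S[...,2]
m=(z>.174)&(z<.187)&(abs(x)<.025)&(y>-.08)&(y<.06); print(m.sum(),np.round(np.percentile(S[m],[1,50,99],axis=0)*1000,1).tolist())
from rig import r
p,_=r.read_camera('scene')
a=cv2.imread('pics/w4.png'); b=cv2.resize(p[150:280,220:350],(420,420),interpolation=cv2.INTER_CUBIC)
cv2.imwrite('pics/c4.png',cv2.resize(np.hstack([a,b]),(798,342)))
```

```text
15.425 [ 0.5550272  -0.27569729  0.25060608] [ 3.13768643e+00  1.21716685e-01 -9.27101187e-04] [-6.37017326  1.38768829 10.78217006]
2191 [[-14.4, -25.0, 174.6], [1.2, -12.3, 177.4], [16.7, -2.4, 186.5]]
```

View pics/c4.png

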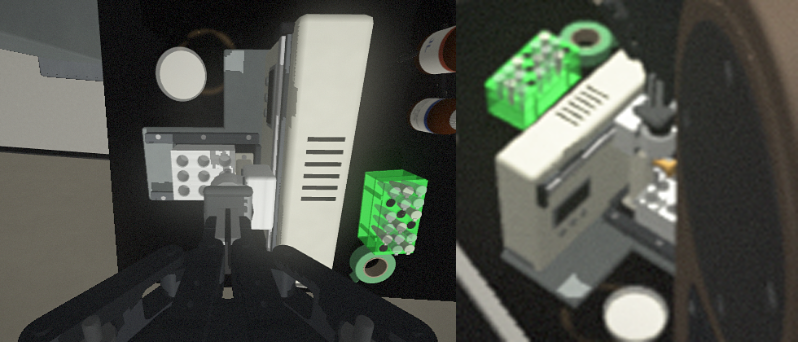

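The saddle centre is now about y -27, a carriage of about 0.082. The side force has begun to rise, which fits the stem meeting the stud (expected at y -27). I'll ease back about 1.5 mm and let the plunger up slowly.

move_arm([
  [0, 0, -0.025, 0, 0],
  [0, 0, 0, 0, 0],
  [0, 0, 0, -0.05, 0],
  [0, 0, 0, -0.05, 0],
  [0, 0, 0, -0.05, 0],
  [0, 0, 0, -0.05, 0],
  [0, 0, 0, 0, 0],
])

```text
time: 16.4
tcp_pos: [0.5551, -0.274, 0.2607]
ee_rot: [3.138, 0.121, 0.001]
contact_force: [-2.4, -0.6, 4.9]
grip_width: -0.006
```

move_arm([
  [0, 0, 0, -0.04, 0],
  [0, 0, 0, -0.04, 0],
  [0, 0, 0, -0.04, 0],
  [0, 0, 0, -0.04, 0],
  [0, 0, 0, 0, 0],
])

```text
time: 17.02
tcp_pos: [0.5551, -0.2733, 0.2694]
ee_rot: [-3.139, -0.121, 0.0]
contact_force: [-0.4, 1.3, 0.3]
grip_width: -0.001
```

The force is zero at a tip height of 196 mm, so the saddle has stopped below that and the hook has caught. I'll retreat and check.

move_arm([
  [0, 0, 0, -0.3, 0],
  [0, 0, 0, -0.4, 0],
  [0, -0.5, 0, 0, 0],
  [0, -0.5, 0, 0, 0],
  [0, -0.5, 0, 0, 0],
  [0, -0.5, 0.2, 0, 0],
  [0, 0, 0.3, 0, 0],
  [0, 0, 0, 0, 0],
  [0, 0, 0, 0, 0],
])

```text
time: 18.15
tcp_pos: [0.4384, -0.3128, 0.3119]
ee_rot: [-3.139, -0.122, -0.001]
contact_force: [-0.7, 0.6, 0.0]
grip_width: 0.006
```

Run:
```python
from h import *
from rig import r
W=look('w5'); im=[]
for n in('wrist','top','scene'):
    if n!='wrist':
        p,d=r.read_camera(n); np.savez(n+'5.npz',p=p,d=d,**r.camera_model(n)); W=cloud(n+'5.npz')[1]
    S=stand(W); x,y,z=S[...,0],S[...,1],S[...,2]
    m=(z>.183)&(z<.212)&(abs(x)<.025)&(y>-.08)&(y<.08)
    if m.sum(): print(n,m.sum(),np.round(np.percentile(S[m],[1,50,99],axis=0)*1000,1).tolist())
    m=(z>.053)&(z<.061)&(abs(y+.035)<.026)&(x<-.03)&(x>-.15)
    if m.sum(): print(' alu',m.sum(),np.round(np.percentile(S[m],[1,50,99],axis=0)*1000,1).tolist())
a=cv2.imread('pics/w5.png')[60:310,250:560]; b=np.load('scene5.npz')['p'][160:270,230:345]
cv2.imwrite('pics/c5.png',np.hstack([cv2.resize(a,(400,400)),cv2.resize(b,(400,400),interpolation=cv2.INTER_CUBIC)]))
```

```text
18.15 [ 0.43844971 -0.31283745  0.3119418 ] [-3.13902171e+00 -1.21742020e-01 -5.98380254e-04] [-0.67243919  0.59455393  0.00921802]
wrist 3766 [[-15.0, -50.4, 187.3], [-0.9, -24.7, 191.2], [15.9, -0.6, 195.7]]
 alu 1013 [[-62.9, -60.7, 53.8], [-43.9, -33.6, 56.8], [-30.7, -9.7, 58.6]]
top 290 [[-16.0, -49.6, 188.3], [1.9, -20.9, 192.8], [13.5, -2.1, 199.2]]
 alu 57 [[-65.3, -37.9, 53.1], [-60.8, -24.8, 57.0], [-44.2, -10.8, 60.7]]
scene 239 [[-12.6, -50.4, 188.8], [1.5, -25.2, 194.6], [17.9, 0.1, 199.8]]
 alu 131 [[-61.2, -59.7, 53.4], [-45.4, -36.6, 59.0], [-31.2, -9.5, 60.9]]
```

View pics/c5.png

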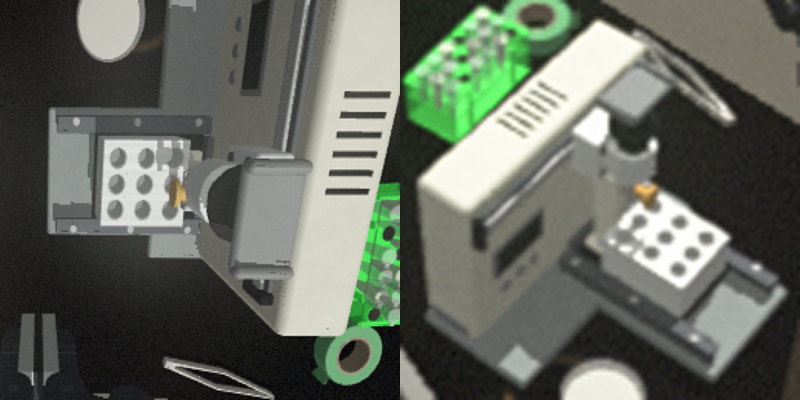

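The wrist view shows the saddle at (275,215) over the block, with the stud head at (178,195) under the probe. Its floor is at 191 mm, so the plunger rests at about 0.010, which is the caught value. The carriage is at about 0.080 and the block hasn't moved. I'll hand in.

```bash
python3 -c "
from rig import r
print(r.close_job())"
```

```text
the job is handed in; nothing more can be done
None
```

I pushed the heater block home, pressed the plunger to its stop, slid the probe under the stud with it held down, and let the hook up. The hook is clipped on the stud, and I handed the job in at about 18 s.

**Block:** it stopped hard against the end stop. The last 3.6 mm of commanded push moved it only 0.8 mm, while the force rose to 20 N in x. It did not move afterwards.

**Plunger and probe:** the plunger was held at its stop with about 11 N while the probe slid. The side force began to rise where the stem should meet the stud, so I eased back about 1.5 mm and let the plunger up slowly.

**Last checks, arm clear:**
- **Plunger:** the wrist camera put the saddle floor at 191 mm, so the plunger rests at about 0.010, the value given for a caught stud. The saddle's surface read 193 mm in the top camera and 195 mm in the scene camera, on far fewer points.
- **Carriage:** it stood at about 0.080, inside the 0.077 to 0.083 window.
- **Block position:** the block's front edge measured x -63 mm (wrist) and -65 mm (top), against -66 mm nominal. I take that as camera and stand-pose error, because the block was against a hard stop.
- **Bystanders:** nothing near the stand looked moved in the last pictures. The bottle was not in those crops, but the arm only passed high above it.

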